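# Free the seized sleeve from the dry-block heater

## Robot

A 7-joint arm with a two-finger parallel gripper is mounted at the origin on the work surface; the furniture and walls round the work are solid. World frame = base frame: x ahead of the robot, y to its left, z up, the work surface at z = 0. Lengths are in mm, angles in rad, forces in N, time in s.
With the tool pointing down it reaches from about 400 to 875 mm from the base axis. Payload 6.5 kg.
Tool frame: the origin (TCP) lies on the centre line of the jaws, within the pads' length; the fingertips stand 14 mm ahead of it and the grasp point (between the pads) lies 5 mm behind it (env.tip_reach is the z of the fingertips in the tool frame, in mm); z points along the fingers, y is the line along which they close (so a half turn about z gives the same grasp; the last joint's range is limited). The gripper opens to 85 mm and grips with 20 to 120 N. Pads are 22 mm wide; open, the fingers measure 114 mm over their backs; the gripper's body (76 mm by 85 mm) begins 54 mm behind the grasp point. The pads swing forward as they close: fully open they stand 13 mm farther back than shut.
Start: joints at [1.148, 0.536, -0.004, 1.538, 0.003, 1.067, -0.071], TCP at [227.026, -609.056, 245.29] pointing down, gripper open.
Joint ranges: [-2.7, 2.7], [-0.37, 2.16], [-1.27, 1.26], [0.24, 2.4], [-1.31, 4.45], [0.19, 1.91], [-2.76, 2.76]. Speed limits (rad/s): [2.39, 2.39, 3.14, 3.14, 3.14, 3.14, 3.14].

## Interface

Orientations are given as a 3x3 rotation matrix whose columns are the frame's x, y, z axes.
In Python, from cell import env gives the robot as it stands. Calls block until the motion is done:
- env.goto(position, orientation): joint-space move of the TCP to a pose.
- env.line_to(position, rotation=None, speed=150, guard=None): straight line of the TCP; rotation=None keeps the orientation; speed is the mean speed in mm/s. With guard (N) it stops when the force on the tool has changed by that much, and returns True; else False.
- env.move_j(angles): joint-space move.
- env.gripper_open() and env.grasp(squeeze=None): open the fingers fully, or close them until they stop; squeeze is the grip in N (None keeps the last).
- env.dwell(seconds).
- env.inverse_kinematics(position, orientation): joint angles nearest the present ones, or None.
- env.state(): the state.
- env.read_camera(name): name is "scene" or "side" or "wrist"; returns a dict with "frame" (384x512x3 uint8, red, green, blue), "fx", "fy", "cx", "cy" (pixels), "rvec" (rotation vector, rad) and "tvec" (3), from world to camera coordinates, as OpenCV has them. Camera axes: x right, y down, z forward; pixel columns grow to the right and rows downward; lengths in mm; the calibration is good to about 2 mm. A picture is of the moment at which its call begins. There is no depth.
A pose or a line that the arm cannot do raises env.Unreachable and nothing moves.
- env.job_done(): hands the job in; it is judged then, once.
The state is a dict: "clock": time; "joints": joint angles; "joint_vel": joint speeds; "effort": joint torques, N m; "tcp_pos": TCP position; "ee_rot": TCP orientation; "force": force on the tool from outside, world axes, zero at the start; "ft_torque": the same for the moment, N m; "gripper_width": opening from 0.0 (shut) to 1.0 (fully open); "gripper_force": force on a finger pad.
Only numpy, scipy, OpenCV 4.12 (cv2) and the standard library are available. Lean on these libraries where they do the work, as an engineer would, in place of code of your own. Each camera call takes 0.05 s, during which the arm holds its last target. There are 200 camera calls.

## Task

The steel sleeve with the black knob has seized in the middle well of the dry-block heater. Work it free by twisting it back and forth while pulling up gently, never hard enough to lift the sprung aluminium block more than 4 mm in its housing, then hang it by its flange in the fork of the cooling stand, upright and near the back of the slot, and let go. Leave the wash bottle, the blue bottle and the dropper bottle where they stand.

Things in the scene. Friction and masses are not known exactly. Their poses are not given: they have to be found in the camera images.
- heater: Dry-block heater, fixed to the worktop: white housing 160 x 130 mm, 78 mm high; origin at the centre of its underside, z up, its own -x is the front with display and dial. In its middle an aluminium block, 86 x 86 mm, stands 7.5 mm proud of the housing.
- block_top (a point): Centre of the top face of the aluminium block at rest, on the axis of its middle well, 85.5 mm over the worktop. The sleeve is in that well, which is 30 mm wide; 58 mm of rise brings the shank's end level with this point. The axis is vertical.
- block (a joint): How far the aluminium block is lifted in its housing (m): 0 at rest, 0.010 at its stop. It rides on a spring: an upward pull on the sleeve of about 8 N (sleeve's weight included) begins to lift it, then 3 N for each mm. More than 4 mm (about 20 N) tears the heater leads.
- knob_centre (a point): Centre of the upright round black knob of the seized sleeve, 44 mm in diameter, 34 mm high (17 mm above and below this point); grip it across the diameter at any yaw. Below it: neck 26 mm in diameter, 12 mm long; flange 52 mm in diameter, 5 mm thick, underside 34 mm below this point; shank 24 mm in diameter, 58 mm long. Weight 0.16 to 0.26 kg. z points up along the sleeve.
- shank_end (a point): Centre of the lower end of the sleeve's steel shank, 92 mm below the knob centre. Friction holds the shank: a straight pull needs 30 to 55 N, far too much; turning alone needs 0.35 to 0.7 Nm. While it turns, a far smaller pull suffices: at about 15 N it climbs some 1.5 to 3 mm per rad turned, either way round. It stays where the turning stops. The grip of the well lets go between 18 and 32 mm of rise.
- stand: Cooling stand, fixed: blue base 110 x 100 mm, 8 mm thick, origin at the centre of its underside, z up. A post at its rear (x = 36 mm) carries a level fork plate, 6 mm thick, 100 mm long in x, 90 mm wide, its top 106 mm over the worktop. The slot, 34 mm wide, runs along x from the open front (x = -50 mm) to x = +12 mm; a lip 5 mm high and 5 mm long ends each prong. Free above.
- fork_seat (a point): Where the sleeve's axis belongs: on the middle line of the slot, 12 mm before its back end, at the height of the plate's top. The shank hangs through the slot (it can be lowered in from above) and the flange rests on both prongs; knob centre then 34 mm above this point. Axes as the stand's.
- wash_bottle: Bystander: white squeeze bottle with red cap, 64 mm across, 130 high; origin at the centre of its underside.
- blue_bottle: Bystander: blue bottle with white cap, 66 mm across, 150 high; origin at the centre of its underside.
- dropper: Bystander: small dropper bottle with black bulb, 25 mm across, 70 high; origin at the centre of its underside.
Not all that is in view belongs to the job. What is shaped like the part that bears knob_centre but purple or yellow is not meant.

How it is judged (in metres and radians):
On the way:
1. the sleeve has been drawn out of the well: its lower end is above the block (z of shank_end in the frame of block_top above 0.002 m and value of joint block below 0.002 m), for 0.1 s.
At the end, for the whole second after the job is handed in: The sleeve hangs in the fork: knob centre within 18 mm and shank end within 20 mm of the fork seat in plan, knob centre 30 to 38 mm above the plate's top (flange resting on it), within 0.12 rad of upright, let go; the block is back down (under 2 mm lift) (horizontal distance between knob_centre and fork_seat below 0.018 m and horizontal distance between shank_end and fork_seat below 0.02 m and z of knob_centre in the frame of fork_seat between 0.03 and 0.038 m and angle between knob_centre's own z axis and vertical below 0.12 rad and value of joint block below 0.002 m); the robot touches nothing.
It fails at once if the aluminium block is lifted more than 4 mm in its housing (value of joint block above 0.004 m).
It fails at once if a bystander is moved by more than 30 mm (distance of any of wash_bottle, blue_bottle, dropper from where it was at the start of the episode above 0.03 m).
It also fails if it takes over 72 s, if anything falls off the work surface, if the arm or the gripper's body presses on something with over 40 N, if the wrist force passes 120 N, or if a joint passes its speed limit or range.

## Working session

There is one attempt and no reset: what is moved stays moved. The work goes in short steps, each a Python script; the robot and the scene stay as the last script left them, time stands still between calls to the robot, and variables do not carry over. Pictures are saved under pics/ and viewed, at most 10 in all, crops included, and the job is handed in when it is done.

```bash
ls; mkdir -p pics
python3 - <<'E'
from cell import env
import cv2
for n in ("scene","side"):
    c=env.read_camera(n); cv2.imwrite(f"pics/{n}0.png",c["frame"][:,:,::-1])
    print(n,c["fx"],c["fy"],c["cx"],c["cy"],c["rvec"],c["tvec"])
print(env.state())
E
```

```text
pics
scene 368.71148009742495 368.71148009742495 255.9478327024142 193.89522959702933 [ 1.8078503  -1.03356809  0.66586445] [-145.85388189  291.48323924  574.26595837]
side 447.72724656440363 447.72724656440363 251.75742830869703 190.6112214405955 [ 2.43140939  0.25585594 -0.07354597] [-466.75959407   63.07819747  947.98976409]
{'clock': 0.1, 'joints': array([ 1.14777496,  0.53710399, -0.00444598,  1.53874266,  0.00260234,
        1.06728282, -0.07118999]), 'joint_vel': array([ 0.00049106, -0.00113826,  0.00117239, -0.00221081,  0.00018491,
        0.00014178,  0.00025644]), 'effort': array([ 3.85552004e-03, -5.84563172e+01,  1.05241958e+00, -2.59772944e+01,
        1.26069359e-02,  4.64446057e-03, -1.78389109e-05]), 'tcp_pos': array([ 226.8523536 , -608.56608303,  244.50414538]), 'ee_rot': array([[ 9.36980679e-01,  3.49380594e-01, -6.38024762e-04],
       [ 3.49381159e-01, -9.36979652e-01,  1.39176253e-03],
       [-1.11561400e-04, -1.52696843e-03, -9.99998828e-01]]), 'force': array([-0.07961702,  0.16398126, -0.85591107]), 'ft_torque': array([0.00085974, 0.00312017, 0.02052638]), 'gripper_force': 0.0, 'gripper_width': 0.998439717448064}
```

View pics/scene0.png

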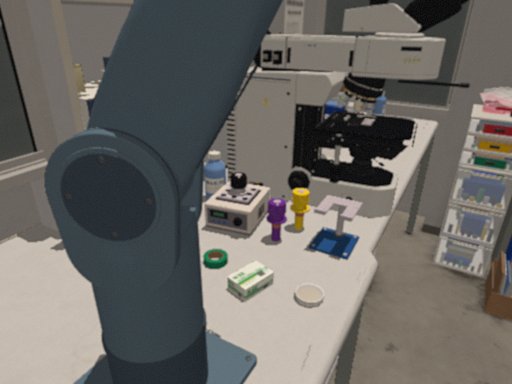

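View pics/side0.png

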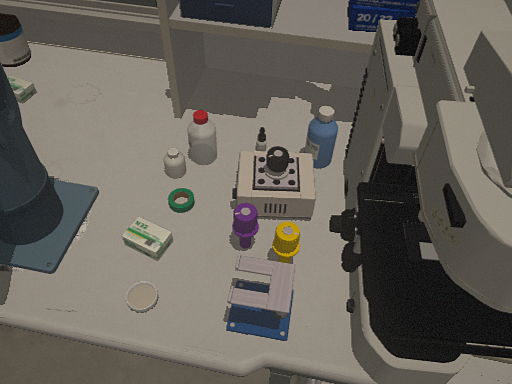

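The scene view shows the heater at about (238,205) with the black knob at (238,182), the purple and yellow decoys in front of it, and the stand at (335,235). The side view shows the knob at (277,157), the heater at (276,183), the stand at (263,295), the dropper at (262,138), the blue bottle at (322,137) and the wash bottle at (202,138). Next I'll enlarge the heater and the stand.

```bash
cat > h.py <<'E'
import numpy as np, cv2
from cell import env
def cam(n):
    c=env.read_camera(n); R=cv2.Rodrigues(np.array(c["rvec"]))[0]
    return c,R,np.array(c["tvec"]).ravel()
def at_z(c,uv,z):
    R=cv2.Rodrigues(np.array(c["rvec"]))[0]; t=np.array(c["tvec"]).ravel()
    o=-R.T@t; d=R.T@np.array([(uv[0]-c["cx"])/c["fx"],(uv[1]-c["cy"])/c["fy"],1.])
    return o+d*(z-o[2])/d[2]
def proj(c,p):
    K=np.array([[c["fx"],0,c["cx"]],[0,c["fy"],c["cy"]],[0,0,1.]])
    return cv2.projectPoints(np.array(p,float).reshape(-1,3),np.array(c["rvec"]),np.array(c["tvec"]),K,None)[0].reshape(-1,2)
E
python3 - <<'E'
from h import *
c=cam("side")[0]; f=c["frame"][:,:,::-1]
a=cv2.resize(f[130:230,228:328],None,fx=4,fy=4,interpolation=cv2.INTER_CUBIC)
b=cv2.resize(f[245:345,220:320],None,fx=4,fy=4,interpolation=cv2.INTER_CUBIC)
cv2.imwrite("pics/crop.png",np.hstack([a,b]))
print(at_z(c,(277,155),140), at_z(c,(263,290),106))
R=cv2.Rodrigues(c["rvec"])[0];print(-R.T@c["tvec"],R)
E
```

```text
[491.27887925 166.35618292 140.        ] [ 517.07112978 -110.99956738  106.        ]
[ 560.24668937 -456.68595859  773.36249764] [[ 0.97906026  0.20307445  0.01420495]
 [ 0.16453334 -0.74829405 -0.64263893]
 [-0.11987407  0.63151942 -0.76603749]]
```

View pics/crop.png

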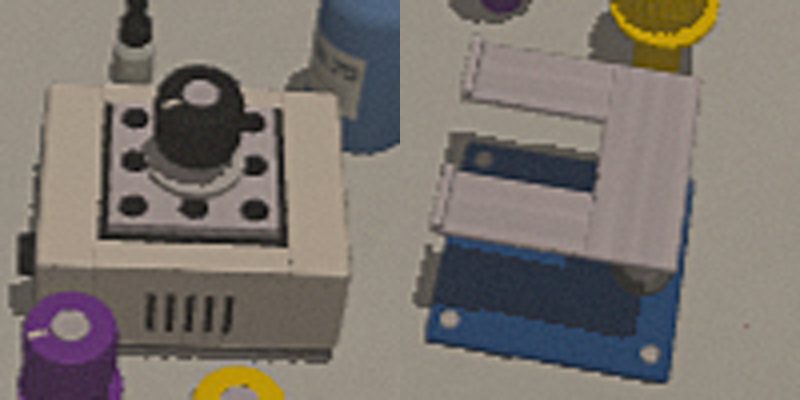

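The crop shows the heater's housing-top corners at (45,85), (335,93), (350,275) and (36,263). The knob's silhouette spans u 155–245 and v 65–168. The stand plate's rear corners are at (700,75) and (674,272), and the slot's back corners are at (605,120) and (594,195). I'll fit the planar poses from these.

```bash
cat >> h.py <<'E'
from scipy.optimize import least_squares
def fit(c,P,uv,p0):
    P=np.array(P,float);uv=np.array(uv,float)
    def W(q):
        s,k=np.sin(q[2]),np.cos(q[2]); return np.c_[q[0]+k*P[:,0]-s*P[:,1],q[1]+s*P[:,0]+k*P[:,1],P[:,2]]
    r=least_squares(lambda q:(proj(c,W(q))-uv).ravel(),p0,x_scale=[100,100,1])
    return r.x,r.fun.reshape(-1,2)
E
python3 - <<'E'
from h import *
np.set_printoptions(precision=2,suppress=True)
c=cam("side")[0]
A=lambda l:[(228+u/4-.4,130+v/4-.4) for u,v in l]
B=lambda l:[(220+(u-400)/4-.4,245+v/4-.4) for u,v in l]
# heater: -x is front (display) ; housing top z=78
P=[(-80,65,78),(80,65,78),(80,-65,78),(-80,-65,78)]
q,r=fit(c,P,A([(45,85),(335,93),(350,275),(36,263)]),[490,160,0]);print("heater A",q,r)
P=[(-65,80,78),(65,80,78),(65,-80,78),(-65,-80,78)]
q2,r2=fit(c,P,A([(45,85),(335,93),(350,275),(36,263)]),[490,160,0]);print("heater B",q2,r2)
S=[(50,45,106),(50,-45,106),(12,17,106),(12,-17,106)]
s,r=fit(c,S,B([(700,75),(674,272),(605,120),(594,195)]),[510,-110,0]);print("stand",s,r)
print("seat",s[0],s[1])
# knob silhouette predicted at heater centre for several heights
a=np.linspace(0,2*np.pi,90)
for zk in (119.5,):
    pts=np.vstack([np.c_[q[0]+22*np.cos(a),q[1]+22*np.sin(a),0*a+zk+h] for h in(-17,17)])
    u=(proj(c,pts)-[228-.4,130-.4])*4; print("knob bbox crop",u.min(0),u.max(0))
w,Rw,tw=cam("wrist");print(env.inverse_kinematics([q[0],q[1],125],np.diag([1,-1,-1.])))
E
```

```text
heater A [490.33 173.8    0.18] [[-0.11 -0.63]
 [ 0.41 -0.52]
 [ 0.52  0.1 ]
 [-0.79  0.73]]
heater B [490.05 175.67   0.17] [[ 7.26 -5.95]
 [-6.56 -6.  ]
 [-6.83  5.16]
 [ 6.21  5.89]]
stand [512.76 -97.87   0.04] [[ 0.2   0.52]
 [ 0.61 -0.06]
 [-0.31  0.07]
 [-0.51 -0.51]]
seat 512.7642717029779 -97.86866582681357
knob bbox crop [151.22  64.92] [241.89 174.26]
[-0.07  0.53 -0.45  1.95  0.34  0.73 -2.3 ]
```

The heater fit gives its centre at (490,174) with yaw 0.18. The knob at height 119.5 agrees with the image to within 1 px, and the fork seat comes out at (513,-98) with yaw 0.04. I'll move over the knob now, through waypoints that stay clear of the microscope, and check with the wrist camera.

```bash
cat >> h.py <<'E'
def down(yaw):
    k,s=np.cos(yaw),np.sin(yaw); return np.array([[k,s,0],[s,-k,0],[0,0,-1.]])
E
python3 - <<'E'
from h import *
np.set_printoptions(precision=2,suppress=True)
c=cam("side")[0]
print("bottles", at_z(c,(321,165),0),at_z(c,(203,162),0),at_z(c,(261,150),30))
env.goto([350,-300,300],down(0.3)); env.goto([430,0,300],down(0.3))
for y in np.arange(-3,3.1,.5):
    j=env.inverse_kinematics([491,173,119.5],down(y)); print(y,j)
env.goto([491,173,225],down(0.3))
w=cam("wrist")[0];cv2.imwrite("pics/w1.png",w["frame"][:,:,::-1])
print(proj(w,[[491.5,173,136.5]]),w["fx"]); s=env.state();print(s["clock"],s["tcp_pos"],s["joints"],s["force"])
E
```

```text
bottles [583.78 293.97   0.  ] [307.96 242.91   0.  ] [439.84 282.61  30.  ]
-3.0 [ 0.2   0.65 -0.82  1.94  0.64  0.83  0.74]
-2.5 [ 0.36  0.79 -1.08  1.93  0.86  0.97  1.08]
-2.0 [ 0.36  0.79 -1.08  1.93  0.86  0.97  1.58]
-1.5 [-1.19  0.81  1.09  2.01 -0.93  0.93 -2.66]
-1.0 [-0.84  0.56  0.54  2.   -0.44  0.7  -2.6 ]
-0.5 [-0.14  0.53 -0.37  1.96  0.28  0.71 -2.74]
0.0 [-0.08  0.54 -0.44  1.95  0.34  0.72 -2.29]
0.5 [-0.05  0.55 -0.48  1.95  0.37  0.73 -1.82]
1.0 [-0.03  0.56 -0.51  1.95  0.39  0.73 -1.34]
1.5 [-0.01  0.56 -0.53  1.95  0.41  0.74 -0.85]
2.0 [ 0.06  0.58 -0.62  1.94  0.48  0.76 -0.41]
2.5 [ 0.11  0.61 -0.69  1.94  0.54  0.79  0.04]
3.0 [ 0.16  0.63 -0.77  1.94  0.6   0.82  0.49]
[[257.37 198.51]] 281.732496539841
3.6167 [491.66 170.44 225.39] [ 0.01  0.39 -0.54  1.87  0.25  0.94 -1.91] [1.2  0.44 0.72]
```

View pics/w1.png

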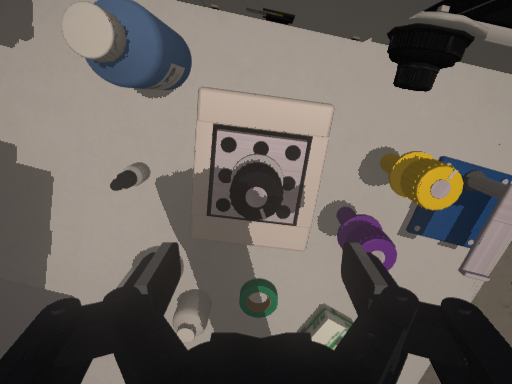

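The wrist view shows the top of the black knob at about (256,196). The prediction was (257,198.5), so the estimate is within about 1.5 mm. Now I'll grasp it with joint 7 near mid-range.

Run:
```python
from h import *
np.set_printoptions(precision=2,suppress=True)
w=cam("wrist")[0]; p=at_z(w,(256,196),136.5); print(p)
x,y=(p[0]+491.3)/2,(p[1]+173)/2; 
env.goto([x,y,180],down(2.5)); env.dwell(.3); s=env.state(); print(s["tcp_pos"],[x,y],s["joints"],s["force"])
print(env.line_to([x,y,115.5],speed=80,guard=12)); env.dwell(.2); s=env.state(); print(s["clock"],s["tcp_pos"],s["force"],s["ft_torque"])
env.grasp(squeeze=60); env.dwell(.3); s=env.state(); print(s["clock"],s["tcp_pos"],s["force"],s["ft_torque"],s["gripper_width"],s["gripper_force"],s["joints"])
```

```text
[493.41 174.27 136.5 ]
[492.36 173.66 180.06] [np.float64(492.35352774872365), np.float64(173.6347802050951)] [ 0.31  0.61 -0.97  1.89  0.61  0.97 -0.02] [ 0.89 -0.42  0.12]
False
6.7833 [492.63 173.7  115.92] [-0.56  0.24  0.45] [0.03 0.01 0.01]
7.55 [492.68 173.99 115.8 ] [ 1.   -0.01  4.45] [ 0.23 -0.12  0.  ] 0.5022577483339036 60.84510684013367 [ 0.24  0.69 -0.89  1.93  0.71  0.86 -0.1 ]
```

The grip is good: the width is about 43 mm and side forces are low. Next is a short, force-controlled twist and pull test.

```bash
cat >> h.py <<'E'
def twist(yaw0,xy,z,direction,steps,target=13.,dyaw=.35,rate=2.,speed=8,verbose=True):
    """steps of rotation with rise; returns yaw,z(commanded)"""
    for i in range(steps):
        s=env.state(); pull=-s["force"][2]; j7=s["joints"][6]
        if pull>17: z-=1.
        dz=np.clip((target-pull)/3.,-1.0,1.0) if pull>5 else 1.0
        dz=np.clip(dz+rate*dyaw*.5,-1.,1.2) if pull>9 else dz
        z+=dz; yaw0+=direction*dyaw
        t0=s["clock"]
        env.line_to([xy[0],xy[1],z],down(yaw0),speed=speed,guard=None)
        s=env.state()
        if verbose: print(f"{s['clock']:.2f} dt{s['clock']-t0:.2f} yaw{yaw0:.2f} zc{z:.2f} z{s['tcp_pos'][2]:.2f} xy{s['tcp_pos'][:2]-xy} F{s['force']} Tz{s['ft_torque'][2]:.2f} j7 {s['joints'][6]:.2f}")
    return yaw0,z
E
python3 - <<'E'
from h import *
np.set_printoptions(precision=2,suppress=True)
env.grasp(squeeze=90); s=env.state(); print(s["force"],s["ft_torque"],s["clock"])
xy=np.array([492.36,173.64])
y,z=twist(2.5,xy,115.5,1,3)
print(y,z)
E
```

```text
[1.3  1.62 4.65] [ 0.21 -0.15  0.04] 7.7667
8.27 dt0.50 yaw2.85 zc116.50 z116.10 xy[0.23 0.34] F[ 4.23  3.85 -6.51] Tz0.16 j7 0.21
8.77 dt0.50 yaw3.20 zc117.50 z116.83 xy[0.18 0.44] F[ 4.69  4.52 -8.89] Tz0.12 j7 0.51
9.27 dt0.50 yaw3.55 zc118.50 z117.75 xy[0.22 0.47] F[ 4.16  4.43 -8.89] Tz0.15 j7 0.83
3.5500000000000003 118.5
```

```bash
sed -i 's/-1.,1.2)/-1.,1.7)/; s/-1.0,1.0) if pull>5 else 1.0/-1.0,1.5) if pull>5 else 1.2/' h.py
python3 - <<'E'
from h import *
np.set_printoptions(precision=2,suppress=True)
xy=np.array([492.8,174.2])
y,z=twist(3.55,xy,118.5,1,2,target=14,dyaw=.6,speed=8)
y,z=twist(y,xy,z,-1,4,target=14,dyaw=.6,speed=8)
print(y,z)
c=cam("side")[0]; cv2.imwrite("pics/s2.png",cv2.resize(c["frame"][110:230,220:340,::-1],None,fx=4,fy=4,interpolation=cv2.INTER_CUBIC))
E
```

```text
10.02 dt0.75 yaw4.15 zc120.00 z119.05 xy[0.1  0.17] F[  4.28   4.82 -10.44] Tz0.06 j7 1.38
10.77 dt0.75 yaw4.75 zc121.70 z120.75 xy[0.17 0.49] F[  4.77   6.13 -10.88] Tz-0.11 j7 1.96
11.52 dt0.75 yaw4.15 zc123.34 z122.32 xy[0.07 0.1 ] F[  5.35   5.31 -11.88] Tz-0.01 j7 1.42
12.27 dt0.75 yaw3.55 zc124.65 z123.62 xy[-0.12 -0.07] F[  5.08   4.55 -11.66] Tz0.02 j7 0.89
13.02 dt0.75 yaw2.95 zc126.03 z124.97 xy[-0.31 -0.13] F[  3.4    3.67 -11.57] Tz0.03 j7 0.37
13.77 dt0.75 yaw2.35 zc127.44 z126.33 xy[-0.47 -0.26] F[  4.22   3.46 -12.96] Tz0.02 j7 -0.14
2.349999999999999 127.43628997402952
```

View pics/s2.png

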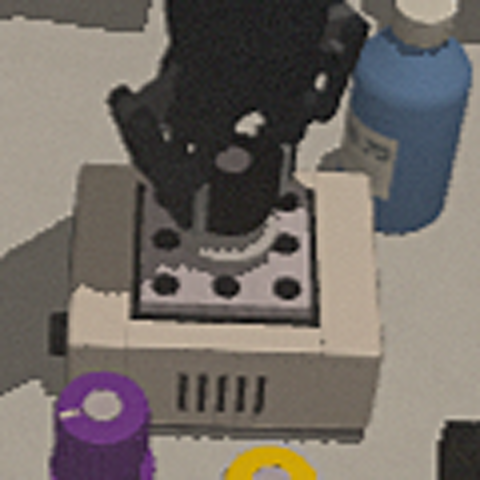

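The flange's front edge has moved from side px row 179.5 to 175.5, about 11 mm up. So the sleeve is climbing with the gripper and isn't slipping. I'll continue.

Run:
```python
from h import *
np.set_printoptions(precision=2,suppress=True)
xy=np.array([492.8,174.2]); y,z=2.35,127.436
d=-1
for i in range(20):
    j7=env.state()["joints"][6]
    if j7<-1.7: d=1
    if j7>1.7: d=-1
    y,z=twist(y,xy,z,d,1,target=14.5,dyaw=.6,speed=8)
    if z>150 or (-env.state()["force"][2]<5): break
print(y,z)
```

```text
14.57 dt0.75 yaw1.75 zc128.71 z127.90 xy[-0.78 -0.34] F[  3.22   2.67 -13.28] Tz-0.04 j7 -0.65
15.32 dt0.75 yaw1.15 zc129.72 z129.19 xy[-1.12  0.01] F[  0.62   4.25 -13.09] Tz-0.07 j7 -1.16
16.07 dt0.75 yaw0.55 zc130.79 z130.46 xy[-1.05  0.7 ] F[ -2.27   4.83 -13.01] Tz0.04 j7 -1.66
16.82 dt0.75 yaw-0.05 zc131.88 z131.74 xy[-0.54  1.12] F[  0.16   6.59 -13.99] Tz0.01 j7 -2.17
17.57 dt0.75 yaw0.55 zc132.65 z132.42 xy[-1.    0.62] F[ -1.31   5.   -11.06] Tz-0.01 j7 -1.66
18.32 dt0.75 yaw1.15 zc134.35 z133.93 xy[-1.   -0.11] F[ -1.96   3.71 -13.1 ] Tz-0.05 j7 -1.15
19.07 dt0.75 yaw1.75 zc135.42 z135.12 xy[-0.5  -0.58] F[ -2.06   2.78 -12.41] Tz0.08 j7 -0.64
19.82 dt0.75 yaw2.35 zc136.72 z136.57 xy[ 0.08 -0.55] F[ -2.08   2.37 -13.93] Tz-0.11 j7 -0.13
20.57 dt0.75 yaw2.95 zc137.51 z137.61 xy[ 0.44 -0.22] F[ -0.43   1.44 -12.95] Tz-0.13 j7 0.39
21.32 dt0.75 yaw3.55 zc138.63 z138.80 xy[0.48 0.07] F[  0.43   3.14 -13.14] Tz-0.08 j7 0.91
22.07 dt0.75 yaw4.15 zc139.68 z139.88 xy[0.49 0.14] F[  1.87   3.77 -11.68] Tz0.02 j7 1.44
22.82 dt0.75 yaw4.75 zc141.22 z141.46 xy[0.56 0.36] F[  1.81   4.71 -12.82] Tz-0.02 j7 2.00
23.57 dt0.75 yaw4.15 zc142.38 z142.61 xy[0.47 0.07] F[  2.93   4.03 -11.53] Tz-0.13 j7 1.47
24.32 dt0.75 yaw3.55 zc143.97 z143.98 xy[ 0.23 -0.09] F[  3.59   3.   -12.41] Tz0.03 j7 0.95
25.07 dt0.75 yaw2.95 zc145.27 z145.22 xy[-0.02 -0.03] F[ 3.54  1.46 -9.66] Tz-0.02 j7 0.44
25.82 dt0.75 yaw2.35 zc146.97 z147.27 xy[-0.12 -0.06] F[ 0.98  0.76 -2.27] Tz-0.01 j7 -0.08
2.35 146.96628815714624
```

It broke free at about 30 mm of rise. I'll lift it straight up, carry it above the fork and check before lowering.

Run:
```python
from h import *
np.set_printoptions(precision=2,suppress=True)
print(env.line_to([492.8,174.2,165],speed=25,guard=7)); s=env.state();print(s["tcp_pos"],s["force"])
if s["tcp_pos"][2]>163:
    print(env.line_to([492.8,174.2,228],speed=50,guard=7)); s=env.state();print(s["clock"],s["tcp_pos"],s["force"])
    if s["tcp_pos"][2]>225:
        env.dwell(.2)
        env.line_to([512.8,-97.9,228],speed=100); env.dwell(.4); s=env.state();print(s["clock"],s["tcp_pos"],s["force"],s["joints"])
        c=cam("side")[0]; cv2.imwrite("pics/s3.png",cv2.resize(c["frame"][200:350,200:350,::-1],None,fx=4,fy=4,interpolation=cv2.INTER_CUBIC))
        t=s["tcp_pos"]; print("shank end pred crop",(proj(c,[[t[0],t[1],t[2]+4-92],[t[0],t[1],t[2]+4-34]])-[199.6,199.6])*4)
```

```text
False
[492.69 174.12 164.89] [-0.79  0.48 -1.97]
False
28.1 [492.56 174.09 227.65] [ 0.59 -0.12 -2.34]
31.575 [512.79 -97.87 227.99] [-0.83  0.46 -2.43] [ 0.69  0.44 -0.75  1.86  0.36  0.98  0.57]
shank end pred crop [[252.08 290.34]
 [257.15 212.7 ]]
```

View pics/s3.png

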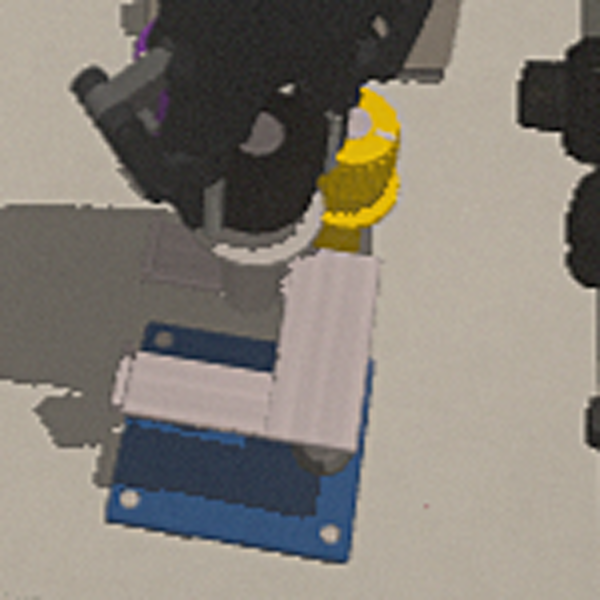

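The sleeve hangs upright. The shank's lower end is at about (250,305) in the crop, which matches the predicted axis (252,290 plus the rim). I'll lower it into the slot with a force guard.

Run:
```python
from h import *
np.set_printoptions(precision=2,suppress=True)
g=env.line_to([512.8,-97.9,142],speed=45,guard=6); s=env.state();print(g,s["clock"],s["tcp_pos"],s["force"])
if not g:
    g=env.line_to([512.8,-97.9,132],speed=8,guard=3); s=env.state();print(g,s["clock"],s["tcp_pos"],s["force"],s["ft_torque"])
    c=cam("side")[0]; cv2.imwrite("pics/s4.png",cv2.resize(c["frame"][200:350,200:350,::-1],None,fx=4,fy=4,interpolation=cv2.INTER_CUBIC))
```

```text
False 33.6833 [512.93 -97.94 142.2 ] [ 0.28 -0.1  -2.88]
True 34.45 [512.79 -97.85 136.29] [-0.95  0.24  4.6 ] [-0.09  0.1  -0.07]
```

View pics/s4.png

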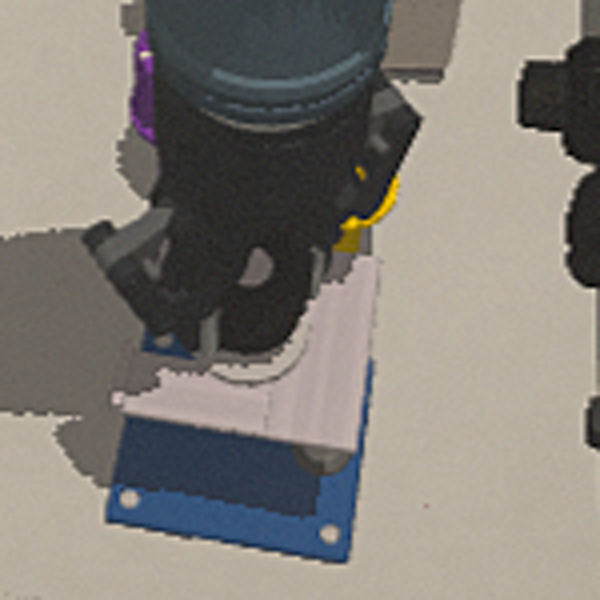

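The flange made contact at TCP z 136.3 (136 was predicted), so it rests on the plate. I'll release and retreat.

Run:
```python
from h import *
np.set_printoptions(precision=2,suppress=True)
env.gripper_open(); env.dwell(.3)
env.line_to([512.8,-97.9,250],speed=70); env.line_to([400,-60,300],speed=120); env.dwell(.5); s=env.state();print(s["clock"],s["tcp_pos"],s["force"])
c=cam("side")[0]; f=c["frame"][:,:,::-1]
a=cv2.resize(f[200:350,200:350],None,fx=4,fy=4,interpolation=cv2.INTER_CUBIC)
cv2.imwrite("pics/s5.png",a)
t=np.array([512.8,-97.9]); print("knob top, flange-under, knob c pred",(proj(c,[[*t,157],[*t,106],[*t,140]])-[199.6,199.6])*4)
```

```text
38.8083 [400.03 -59.98 299.95] [0.27 0.23 0.64]
knob top, flange-under, knob c pred [[253.51 268.66]
 [249.4  331.6 ]
 [252.09 290.4 ]]
```

View pics/s5.png

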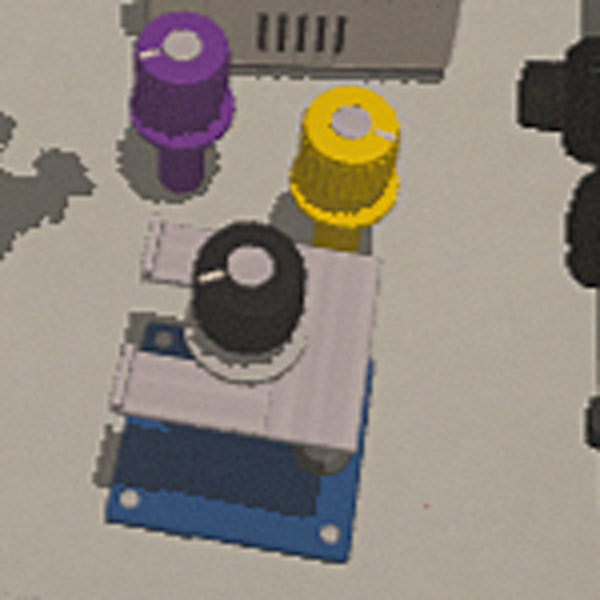

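The sleeve hangs upright in the fork. Its knob top is at about (250,266), against a prediction of (253.5,269), and the flange rests on both prongs near the back of the slot. The gripper is clear, so I'm handing the job in.

```bash
python3 -c "
from cell import env
print(env.job_done(), env.state()['clock'])"
```

```text
the job is handed in; nothing more can be done
the job is handed in; nothing more can be done
```

The sleeve was twisted free with the pull read at no more than about 14 N (roughly 2 mm of block lift), hung upright in the fork and let go; the job was handed in at about 39 s, and no verdict was shown.

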